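# Index the modelling turntable and load the vase

### The arm

A 7-joint arm with a two-finger parallel gripper is mounted at the origin on the work surface. World frame = base frame: x ahead of the robot, y to its left, z up, the work surface at z = 0. Lengths are in m, angles in rad, forces in N, time in s.
With the tool pointing down it reaches from about 0.4 to 0.85 m from the base axis. Payload 10.4 kg.
Tool frame: the origin (TCP) lies between the finger pads; the fingertips stand 22 mm ahead of it and the grasp point (between the pads) lies 3 mm ahead of it; z points along the fingers, y is the line along which they close (so a half turn about z gives the same grasp; the last joint's range is limited). The gripper opens to 85 mm and grips with 20 to 120 N. Pads are 22 mm wide; open, the fingers measure 114 mm over their backs; the gripper's body (76 mm by 85 mm) begins 54 mm behind the grasp point. The pads swing forward as they close: fully open they stand 13 mm farther back than shut.
Start: joints at [-1.275, 0.332, -0.065, 1.46, 0.022, 1.35, -0.088], TCP at [0.196, 0.594, 0.253] pointing down, gripper open.
Joint ranges: [-2.6, 2.6], [-0.5, 2.12], [-1.47, 1.34], [0.16, 2.42], [-1.27, 4.41], [0.06, 2.06], [-2.6, 2.6]. Speed limits (rad/s): [2.22, 2.22, 2.79, 2.79, 3.14, 3.14, 3.14].

### API

Orientations are given as a unit quaternion [x, y, z, w].
In Python, from workcell import manip, camera, ticket, boxes_of, outline_of gives the robot as it stands.
- The arm moves only by the tool carry_out, never from a script. Its argument "deltas" is a list of rows, each a list of 5 numbers: the shift along the tool's x, y, z as a fraction of full scale, then the turn about the tool's z as a fraction of full scale, then the opening, from -1 (shut) to 1 (fully open), so that 0 is half open. In form: [[tx, ty, tz, spin, gripper], ...]. A call has 1 to 20 rows; each row is the pose to reach, as a shift and turn from the pose commanded when the call began, along the tool's axes at that moment; what a row does not reach only later rows make up. Full scale, the value 1, is 150 mm for a shift and 30 degrees for a turn. A row lasts 1/8 s, in which the tool goes at most 62.5 mm and 10.7 degrees, less where a joint would pass 70% of its speed; a pose out of reach is approached as far as the arm can. A call with a number of a shift or a turn outside -1 to 1 is refused whole. A call with a gripper value outside its range is refused whole. The fingers move at their own pace and stop on an object; "force" is the grip in N (left out, the last holds). Time passes only in rows, so rows that repeat a pose let the fingers close. It gives the time, the measured TCP pose, the force, the opening and the grip force at its end, in the units of the state.
- manip.get_obs(): the state, without advancing time (a new reading comes with each control period).
- camera(name): name is "scene" or "top" or "wrist"; returns a dict with "img" (384x512x3 uint8, red, green, blue), "depth" (384x512 float32, m along the optical axis (not along the pixel's ray), 0 where there is no reading), "vertical_fov" (degrees; the focal length in pixels is half the picture's height over the tangent of half this angle, whatever the lens; pixels are square), "cx", "cy" (the principal point, pixels), "R" (3x3) and "t" (3): a world point X has camera coordinates R X + t. Camera axes: x right, y down, z forward; pixel columns grow to the right and rows downward; lengths in m; the calibration is good to about 2 mm. A picture is of the moment at which its call begins.
- ticket.hand_in(): hands the job in; it is judged then, once.
Trained networks look in a picture, given as the dict that the camera call returned (one of the last four; its "shot" number tells which), for a name from the list of things; names that differ only in an ending like _2 or _b are one class to them, and where a whole thing is asked for, a point or a joint stands for the part that bears it (a point fixed in the world has none). Each returns a list of dicts, best first, with "conf" (0 to 1); they miss things now and then, are a little off and sometimes report something else, mostly with a low value. They report only what shows in the picture. A call takes as long as a camera call. They do not tell look-alikes from the thing itself.
- boxes_of(query, picture): "position" ([x, y, z] in m, in world coordinates, good to about 4 mm: the middle of the surface that is visible of it).
- outline_of(query, picture): "region" (384x512 bool, what is visible of it).
The state is a dict: "clock": time; "joint_pos": joint angles; "joint_velocities": joint speeds; "tau": joint torques, N m; "position": TCP position; "ee_rot": TCP orientation; "ft_force": force on the tool from outside, world axes, zero at the start; "torque": the same for the moment, N m; "grip_width": opening from 0.0 (shut) to 1.0 (fully open); "grasp_force": force on a finger pad.
Only numpy, scipy, OpenCV 4.12 (cv2) and the standard library are available. Lean on these libraries where they do the work, as an engineer would, in place of code of your own. Each camera call takes 0.05 s, during which the arm holds its last target. There are 200 camera calls.

### The job

Bring the empty plaster bat on the turntable round to the front, right above the hand paddle and behind the wooden hand rest, by pressing the sprung paddle down level and letting it rise again, stroke after stroke: never push the turntable itself round, and do not let the bat go past the front, because the ratchet does not run back. Only then take the pale vase from the bench and set it down gently, upright, with its whole foot on that bat; leave the paddle up and the other things on the bench where they are.

Things in the scene. Friction and masses are not known exactly. Their poses are not given: they have to be found in the camera images.
- stand: Fixed indexing stand on a grey foot plate (8 mm thick, x -240 to +110 mm, 270 mm wide). Origin: on the turntable's vertical axis, at bench height; its -x is the front (towards the robot), z up. It carries the turntable, the paddle low at the front and the hand rest over the paddle's outer end.
- rest_bar (a point): Middle of the wooden hand-rest bar's axis: bar 24 mm thick, 270 mm long along the stand's y, at x -200, z 245 mm of the stand, on two 18 mm posts at y +-118 mm. It runs right over the paddle's outer end, so an upright tool does not fit: come from the front, tool leaning back 30 to 40 deg from vertical, fingertips reaching forward under the bar.
- wheel (a joint): Turntable angle about the stand's z (rad): 0 = empty bat at the front, above the paddle. Starts at -2.6 to -1.3 and grows (counter-clockwise from above) on each down stroke. 12 teeth: a full stroke ends within 0.1 of a multiple of 0.524 (30 deg), so the first stroke may move less than a tooth, each later one moves one; 3 to 5 strokes reach 0. It cannot run back, and coasts up to 0.1 if pressed fast.
- paddle (a joint): Paddle: steel plate with black ribs, 130 x 75 x 6 mm, hinged parallel to the stand's y at x -85, z 60 mm. 0 = raised (0.35 rad above level), 0.35 = level, on a rubber stop (gives 1 mm per 5 N at the pad). Its spring lifts it; at the pad it takes 6 N at first, 10 to 17 N to level. The next tooth is taken only if it is let up fully (under 0.03), and a tooth is completed only if it is pressed level (over 0.33).
- paddle_pad (a point): Point to press: on the paddle's upper face, middle of its width, 105 mm from the hinge and 25 mm from the free end. Its z axis is normal to the plate (vertical when level). At x = -183, z = 99 mm of the stand when raised; x = -190, z = 63 mm when level.
- turntable: Plywood turntable disc, 300 mm across, top face 130 mm above the bench, with four round plaster bats (90 mm across, 5 mm thick, centres 100 mm from the axis, 90 deg apart). Three bats carry fixed grey clay pieces 50 to 100 mm high, the fourth is empty. Origin: on the axis, at bench height.
- free_bat (a point): Centre of the upper face of the empty bat, 135 mm above the bench; turns with the turntable.
- vase_center (a point): Loose pale fired vase standing on the bench to the right of the stand, 110 mm high, 0.35 kg: foot 52 mm across, belly 66 mm across (25 to 40 mm up), straight round neck 42 mm across from 62 mm up to the top. This point: on its axis, half-way up (55 mm). Grip the neck from above, 30 mm above this point.
- bowl: white bowl, 110 mm across, 50 mm high; leave it
- loop_tool: modelling spatula, 190 mm, lying; leave it
- brush: brush, 180 mm, lying; leave it
- rib: flat brown shaping rib, 110 x 45 x 6 mm; leave it
- mallet: wooden mallet, 240 mm, lying; leave it
- slip_jar: jar, 72 mm across, 100 mm high; leave it
- foot_cast: plaster foot cast, 130 x 55 x 80 mm; leave it
There are look-alikes about, which are no part of the job. Of the things that look like the part that bears vase_center, the largest one is meant.

How it is judged:
On the way:
1. the empty bat stands at the front (within 0.15 rad) with the paddle let up again, the vase still on the bench (value of joint wheel between -0.15 and 0.15 rad and value of joint paddle below 0.08 rad and height (world z) of vase_center below 0.075 m), for 0.2 s.
At the end, for the whole second after the job is handed in: The empty bat is at the front (turntable within 0.15 rad of 0), the paddle is up (below 0.08 rad), and the vase stands upright (within 0.1 rad) and at rest on that bat, its axis within 22 mm of the bat's centre (value of joint wheel between -0.15 and 0.15 rad and value of joint paddle below 0.08 rad and horizontal distance between vase_center and free_bat below 0.022 m and z of vase_center in the frame of free_bat between 0.048 and 0.062 m and angle between vase_center's own z axis and vertical below 0.1 rad and linear speed of vase below 0.03 m/s); the robot touches nothing.
It fails at once if the empty bat is driven past the front by half a tooth or more (value of joint wheel above 0.27 rad).
It fails at once if the turntable or what stands fixed on it is pushed round by the robot itself (contact force between any of the fingers, the arm and turntable above 1.5 N and (velocity of joint wheel above 0.08 rad/s or velocity of joint wheel below -0.08 rad/s)).
It fails at once if the vase is dropped or thrown (faster than 0.5 m/s with no finger on it) (linear speed of vase above 0.5 m/s and contact force between the fingers and vase below 0.05 N).
It fails at once if another thing on the bench is moved by more than 40 mm (distance of any of bowl, loop_tool, brush, rib, mallet, slip_jar, foot_cast from where it was at the start of the episode above 0.04 m).
It also fails if it takes over 72 s, if anything falls off the work surface, if the arm or the gripper's body presses on something with over 40 N, if the wrist force passes 120 N, or if a joint passes its speed limit or range.

## Working session

There is one attempt and no reset: what is moved stays moved. The work goes in short steps, Python scripts to look and compute and a tool call to move; the robot and the scene stay as the last step left them, time stands still between calls to the robot, and variables do not carry over. Pictures are saved under pics/ and viewed, at most 10 in all, crops included, and the job is handed in when it is done.

Besides the shell and the picture viewer there is one more tool, called as name(argument=value, ...) on one line, values as JSON. carry_out: Moves the arm, as the interface text tells. Its arguments: {"type":"object","properties":{"deltas":{"type":"array","items":{"type":"array","items":{"type":"number"}}},"force":{"type":"number"}},"required":["deltas"]}

```bash
mkdir -p pics
cat > h.py <<'E'
import numpy as np, cv2
from workcell import manip, camera, ticket, boxes_of, outline_of
from scipy.spatial.transform import Rotation as Ro
def cloud(c):
    h,w=c['depth'].shape; f=h/2/np.tan(np.radians(c['vertical_fov'])/2)
    v,u=np.mgrid[:h,:w]; d=c['depth'].astype(float)
    P=np.stack([(u-c['cx'])/f*d,(v-c['cy'])/f*d,d],-1)
    return (P-np.array(c['t']))@np.array(c['R'])
E
python3 - <<'E'
from h import *
o=manip.get_obs(); print({k:np.round(v,3) for k,v in o.items()})
ims=[]
for n in ("scene","top"):
    c=camera(n); ims.append(c['img']); np.savez('c_'+n,P=cloud(c),img=c['img'],d=c['depth'])
    for q in ["stand","rest_bar","paddle","paddle_pad","turntable","free_bat","vase_center","bowl","slip_jar","foot_cast","mallet","loop_tool","brush","rib"]:
        try: print(n,q,[(np.round(b['position'],3).tolist(),round(b['conf'],2)) for b in boxes_of(q,c)][:4])
        except Exception as e: print(n,q,e)
    cv2.imwrite(f'pics/{n}.png',cv2.resize(c['img'][:,:,::-1],(768,576)))
E
```

```text
{'clock': np.float64(0.0), 'joint_pos': array([-1.275,  0.333, -0.065,  1.461,  0.022,  1.35 , -0.089]), 'joint_velocities': array([ 0.   ,  0.   ,  0.   ,  0.001,  0.001, -0.001, -0.   ]), 'tau': array([-1.0000e-03, -6.2544e+01,  4.9000e-02, -3.9161e+01,  1.6000e-02,
        1.0000e-02, -0.0000e+00]), 'position': array([0.196, 0.593, 0.253]), 'ee_rot': array([ 0.159,  0.987, -0.001, -0.   ]), 'ft_force': array([-0.401,  0.631,  0.156]), 'torque': array([ 0.017, -0.014,  0.023]), 'grasp_force': np.float64(0.0), 'grip_width': np.float64(0.998)}
scene stand [([0.708, 0.06, 0.13], 0.92), ([0.334, -0.186, 0.002], 0.66)]
scene rest_bar [([0.709, 0.058, 0.128], 0.78), ([0.648, 0.45, 0.031], 0.62)]
scene paddle [([0.524, 0.056, 0.103], 0.58)]
scene paddle_pad [([0.531, 0.052, 0.103], 0.58)]
scene turntable [([0.73, 0.058, 0.13], 0.74), ([0.533, 0.053, 0.102], 0.26)]
scene free_bat [([0.729, 0.06, 0.127], 0.93)]
scene vase_center [([0.56, -0.306, 0.06], 0.88), ([0.563, -0.427, 0.037], 0.78), ([0.45, -0.293, 0.035], 0.71), ([0.728, 0.057, 0.131], 0.33)]
scene bowl [([0.69, -0.372, 0.021], 0.8
[... 582 characters left out ...]

top paddle_pad [([0.525, 0.056, 0.104], 0.78), ([0.709, 0.056, 0.129], 0.61)]
top turntable [([0.54, -0.307, 0.069], 0.65), ([0.707, 0.055, 0.128], 0.59)]
top free_bat [([0.709, 0.055, 0.13], 0.8)]
top vase_center [([0.54, -0.303, 0.07], 0.86), ([0.548, -0.422, 0.042], 0.51)]
top bowl [([0.708, -0.372, 0.022], 0.9)]
top slip_jar [([0.732, -0.24, 0.1], 0.8), ([0.712, 0.051, 0.13], 0.62)]
top foot_cast [([0.637, 0.454, 0.032], 0.7), ([0.647, 0.05, 0.131], 0.48)]
top mallet [([0.428, 0.462, 0.024], 0.63)]
top loop_tool [([0.338, -0.184, 0.004], 0.95)]
top brush [([0.349, 0.315, 0.016], 0.64), ([0.528, 0.056, 0.104], 0.21)]
top rib [([0.376, 0.062, 0.005], 0.73), ([0.335, -0.182, 0.006], 0.49)]
```

View pics/scene.png

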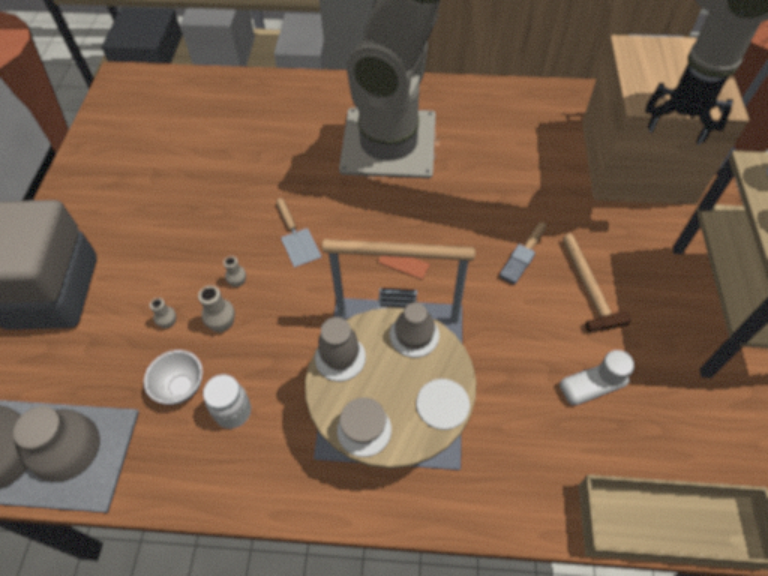

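View pics/top.png

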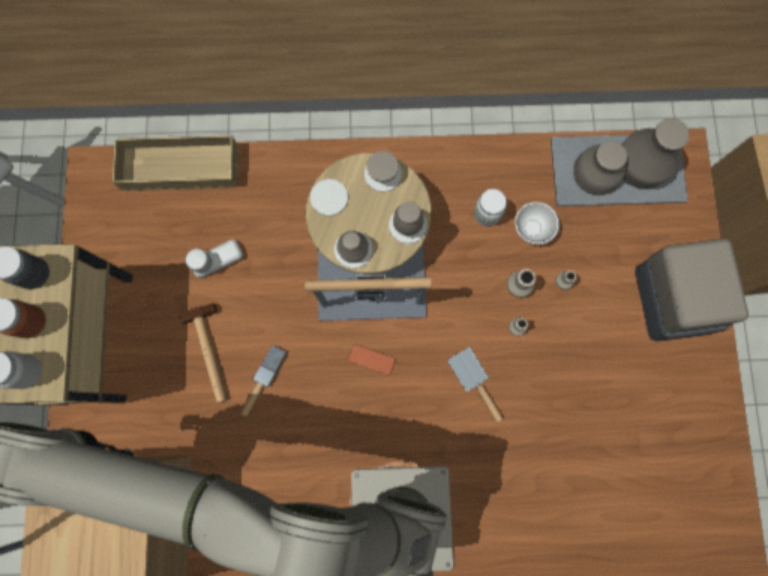

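Run:
```python
from h import *
from scipy.optimize import least_squares
for n in("scene","top"):
    z=np.load(f'c_{n}.npz');P=z['P'];d=z['d']>0
    reg=d&(P[...,0]>.35)&(P[...,0]<.95)&(abs(P[...,1]-.055)<.2)
    # disc top + bats: level 0.122..0.14
    m=reg&(P[...,2]>.123)&(P[...,2]<.139)&(P[...,0]>.53)
    q=P[m][:,:2].astype(np.float32); c,r=cv2.minEnclosingCircle(q); print(n,'disc',c,r,len(q))
    hi=reg&(P[...,2]>.225)&(P[...,2]<.27); b=P[hi]
    if len(b)>20:
        bx=b[b[:,0]<.62]; print('bar',cv2.minAreaRect(bx[:,:2].astype(np.float32)),bx.mean(0),bx[:,2].max(),len(bx))
        print('bar ends', bx[bx[:,1].argmin()],bx[bx[:,1].argmax()])
    # vase
    v=d&(np.hypot(P[...,0]-.545,P[...,1]+.304)<.06)&(P[...,2]>.065)&(P[...,2]<.115)
    s=P[v]; f=least_squares(lambda p:np.hypot(s[:,0]-p[0],s[:,1]-p[1])-.021,[.55,-.304],loss='soft_l1',f_scale=.002)
    side=s[s[:,2]<.105]; f2=least_squares(lambda p:np.hypot(side[:,0]-p[0],side[:,1]-p[1])-.021,[.56,-.304],loss='soft_l1',f_scale=.002)
    t=s[s[:,2]>.107]; print('vase side',f2.x,len(side),'zmax',s[:,2].max(),'top',cv2.minEnclosingCircle(t[:,:2].astype(np.float32)) if len(t) else 0)
    # footplate
    m=reg&(P[...,2]>.004)&(P[...,2]<.012); print('plate',cv2.minAreaRect(P[m&(P[...,0]>.42)][:,:2].astype(np.float32)))
```

```text
scene disc (0.717741072177887, 0.05503387376666069) 0.1496962159872055 7466
bar ((0.5187000036239624, 0.05634991079568863), (0.025814607739448547, 0.26794004440307617), 0.4337049126625061) [0.52244868 0.05655842 0.25096976] 0.26005227495123023 928
bar ends [ 0.51606126 -0.07764391  0.2561022 ] [0.52606436 0.19037954 0.24828922]
vase side [ 0.54876272 -0.31436149] 111 zmax 0.11474506400170771 top ((0.5499351620674133, -0.31393590569496155), 0.021494152024388313)
plate ((0.6868183612823486, 0.0565798282623291), (0.39822250604629517, 0.5268700122833252), 89.42840576171875)
top disc (0.7167676091194153, 0.054918620735406876) 0.15057405829429626 4015
bar ((0.5164802074432373, 0.05489225685596466), (0.26881203055381775, 0.02535592019557953), 89.74842834472656) [0.51504596 0.05448519 0.25420048] 0.2653529242823719 622
bar ends [ 0.52289243 -0.079536    0.25305374] [0.51617883 0.18928527 0.24828193]
vase side [ 0.54912339 -0.31529655] 39 zmax 0.11486947762343969 top ((0.5478118658065796, -0.3142376244068146), 0.021010056138038635)
plate ((0.6847953200340271, 0.055125892162323), (0.3997487425804138, 0.5291181802749634), 89.95750427246094)
```

The scene picture shows the stand in the middle: disc at about (390,385), empty bat at (443,403), and hand rest from (325,248) to (472,252). The paddle is at (398,297). The largest pale vase is at (215,310), with two smaller look-alikes beside it. The top picture agrees, with the empty bat at (328,197) left and back of the disc centre (368,212), so wheel is about -1.9 and 4 strokes are needed.

The moves have no tilt axis, so I'll check the wrist's outline against the bar.

Run:
```python
from h import *
o=manip.get_obs(); R=Ro.from_quat(o['ee_rot']).as_matrix(); p=o['position']
print(R.round(3))
for n in("scene","top"):
    z=np.load(f'c_{n}.npz');P=z['P'];m=(z['d']>0)
    T=((P-p)@R)[m]; T=T[(np.hypot(T[:,0],T[:,1])<.13)&(T[:,2]<.03)&(T[:,2]>-.4)]
    for a in np.arange(-.4,.03,.02):
        s=T[(T[:,2]>=a)&(T[:,2]<a+.02)]
        if len(s)>5: print(n,round(a,2),len(s),'x',s[:,0].min().round(3),s[:,0].max().round(3),'y',s[:,1].min().round(3),s[:,1].max().round(3))
# free bat angle
z=np.load('c_top.npz');P=z['P'];img=z['img'].astype(int)
for n in("scene","top"):
    z=np.load(f'c_{n}.npz');P=z['P'];img=z['img'].astype(int)
    r=np.hypot(P[...,0]-.717,P[...,1]-.055)
    m=(z['d']>0)&(r<.15)&(P[...,2]>.125)&(P[...,2]<.145)&(img.min(-1)>150)&(img.max(-1)-img.min(-1)<25)
    k,l,st,ce=cv2.connectedComponentsWithStats(m.astype(np.uint8)); i=1+st[1:,4].argmax(); q=P[l==i].mean(0)
    d=q[:2]-[.717,.055]; print(n,q,np.hypot(*d),'wheel',np.arctan2(d[1],d[0])-np.pi)
```

```text
[[-0.95   0.313  0.   ]
 [ 0.313  0.95   0.   ]
 [ 0.     0.    -1.   ]]
scene -0.32 198 x -0.059 -0.045 y -0.068 0.032
scene -0.3 345 x -0.057 -0.042 y -0.072 0.039
scene -0.28 160 x -0.053 -0.02 y -0.038 0.037
scene -0.26 273 x -0.047 -0.003 y -0.041 0.039
scene -0.24 261 x -0.045 0.0 y -0.041 0.039
scene -0.22 242 x -0.045 0.001 y -0.041 0.04
scene -0.2 266 x -0.046 0.01 y -0.043 0.042
scene -0.18 173 x -0.047 -0.001 y -0.042 0.041
scene -0.16 209 x -0.043 0.004 y -0.038 0.036
scene -0.14 181 x -0.043 -0.002 y -0.038 0.035
scene -0.12 132 x -0.042 0.002 y -0.038 0.036
scene -0.1 295 x -0.025 0.012 y -0.07 0.068
scene -0.08 229 x -0.025 0.012 y -0.071 0.071
scene -0.06 293 x -0.085 0.015 y -0.074 0.113
scene -0.04 109 x -0.085 0.009 y -0.071 0.098
scene -0.02 559 x -0.085 0.125 y -0.116 0.106
scene 0.0 339 x -0.085 0.073 y -0.117 0.109
scene 0.02 167 x -0.085 0.075 y -0.118 0.107
top -0.4 819 x -0.045 0.034 y -0.13 -0.036
top -0.38 1338 x -0.056 0.043 y -0.127 0.009
top -0.36 138 x -0.058 0.039 y -0.116 0.023
top -0.34 74 x -0.056 -0.048 y -0.096 0.032
top -0.32 64 x -0.055 -0.047 y -0.084 0.033
top -0.3 29 x -0.053 -0.048 y -0.063 0.02
top -0.22 15 x -0.041 -0.038 y -0.014 0.006
top -0.2 45 x -0.043 -0.029 y -0.032 0.02
top -0.18 30 x -0.044 -0.027 y -0.035 0.003
top -0.16 20 x -0.038 -0.024 y -0.031 -0.008
top -0.14 39 x -0.038 -0.021 y -0.032 -0.002
top -0.12 21 x -0.038 -0.017 y -0.033 0.009
top -0.08 26 x -0.02 -0.011 y -0.074 -0.017
top -0.06 64 x -0.085 -0.009 y -0.075 0.11
top -0.04 24 x -0.085 -0.012 y -0.056 0.098
top -0.02 25 x -0.085 -0.008 y -0.052 0.098
top 0.0 18 x -0.086 -0.011 y -0.051 0.098
top 0.02 15 x -0.085 -0.063 y 0.092 0.112
scene [0.75503433 0.14775552 0.13402878] 0.10025066845202488 wheel -1.959935657551629
top [0.75294278 0.14714633 0.13526402] 0.09890818454545362 wheel -1.9427062497535443
```

carry_out(deltas=[[-1,-1,0,1,1],[-1,-1,0,1,1],[-1,-1,0,1,1],[-1,-1,0,1,1],[-1,-1,0,1,1]])

```text
clock: 2.12
position: [0.2926, 0.4026, 0.2539]
ee_rot: [0.41, 0.912, 0.001, 0.0]
ft_force: [-0.3, -0.4, 0.3]
grip_width: 1.0
grasp_force: 0.0
```

carry_out(deltas=[[-1,-0.05,0,1,1],[-1,-0.05,0,1,1],[-1,-0.05,0,1,1],[-1,-0.05,0,1,1]])

```text
clock: 2.62
position: [0.3864, 0.2867, 0.2535]
ee_rot: [0.632, 0.775, 0.0, 0.0]
ft_force: [-0.7, 0.6, -0.3]
grip_width: 1.001
grasp_force: 0.0
```

carry_out(deltas=[[-1,0,0,0.39,1],[-1,0,0,0.39,1],[-1,0,0,0.39,1],[-1,0,0,0.39,1]])

```text
clock: 3.12
position: [0.4162, 0.1405, 0.2536]
ee_rot: [0.706, 0.708, 0.0, -0.0]
ft_force: [0.3, -0.3, 0.3]
grip_width: 1.0
grasp_force: 0.0
```

carry_out(deltas=[[-0.57,0,0,0,1],[-0.57,0,0.4,0,1],[-0.57,0,0.79,0,1],[-0.57,0,0.79,0,1],[-0.57,0,0.79,0,1]])

```text
clock: 3.75
position: [0.4172, 0.0565, 0.1367]
ee_rot: [0.706, 0.708, 0.001, 0.0]
ft_force: [-0.6, 0.1, 0.4]
grip_width: 0.996
grasp_force: 0.0
```

Run:
```python
from h import *
o=manip.get_obs(); print(np.round(o['position'],4),np.round(o['joint_pos'],2))
p=o['position'];R=Ro.from_quat(o['ee_rot']).as_matrix()
c=camera("scene");cv2.imwrite('pics/s2.png',cv2.resize(c['img'][130:250,180:340,::-1],(800,600)))
w=camera("wrist");cv2.imwrite('pics/w2.png',cv2.resize(w['img'][:,:,::-1],(768,576)))
print('wristcam',-np.array(w['R']).T@w['t']-p, np.array(w['R']).T[:,2])
P=cloud(w);m=(w['depth']>0)
b=P[m&(P[...,2]>.22)&(P[...,2]<.27)]; print('bar w',len(b), b.min(0) if len(b) else '',b.max(0) if len(b) else '')
q=P[m&(P[...,0]>.49)&(P[...,0]<.56)&(abs(P[...,1]-.055)<.037)&(P[...,2]>.07)&(P[...,2]<.115)]; print('paddle w',len(q),q.min(0) if len(q) else '',q.max(0) if len(q) else '')
P=cloud(c);m=(c['depth']>0)
q=P[m&(P[...,0]>.49)&(P[...,0]<.56)&(abs(P[...,1]-.055)<.045)&(P[...,2]>.07)&(P[...,2]<.115)]; print('paddle s',len(q),q.min(0),q.max(0))
```

```text
[0.4172 0.0565 0.1367] [-0.75 -0.04  0.5   2.14  0.02  1.04 -0.25]
wristcam [0.00075825 0.07352386 0.12045542] [ 0.00354903 -0.2891367  -0.95728124]
bar w 0  
paddle w 9532 [0.50845972 0.01805041 0.08845302] [0.55976446 0.09199716 0.11133213]
paddle s 319 [0.51022305 0.01810651 0.08851368] [0.55000536 0.09239778 0.11231629]
```

View pics/w2.png

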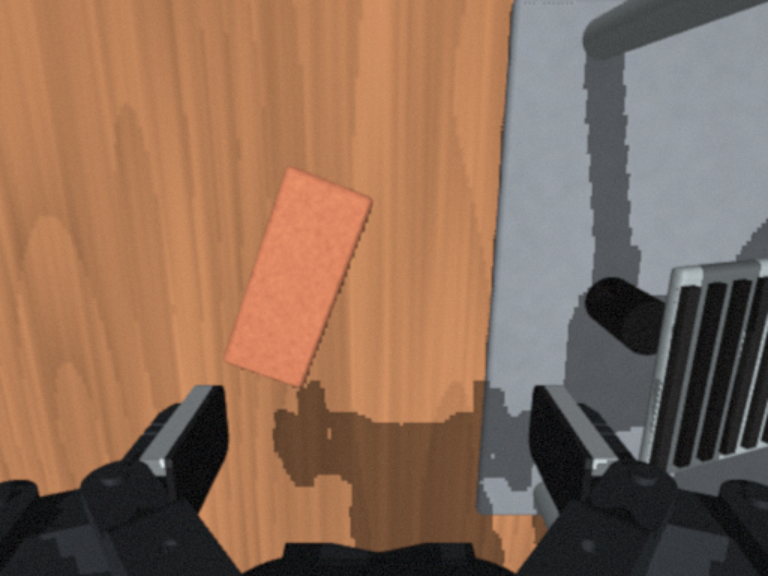

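The wrist picture shows the paddle's near edge at right (column about 660, rows 265–470), and the right finger beside it at (575,420). Next I'll check the exact finger tip and knuckle heights.

Run:
```python
from h import *
z=np.load('c_scene.npz');q=np.array([.159,.987,-.001,0]);R=Ro.from_quat(q).as_matrix();p=np.array([.196,.5935,.2530])
T=((z['P']-p)@R)[z['d']>0]; T=T[(abs(T[:,0])<.04)&(abs(T[:,1])<.09)]
for a in np.arange(-.13,.03,.005):
    s=T[(T[:,2]>=a)&(T[:,2]<a+.005)]
    s=s[abs(s[:,1])>.03]
    if len(s): print(round(a,3),len(s),np.percentile(s[:,1],[0,100]).round(3),'inner',abs(s[:,1]).min().round(3))
o=manip.get_obs();p=o['position'];R=Ro.from_quat(o['ee_rot']).as_matrix()
w=camera("wrist");T=((cloud(w)-p)@R)[w['depth']>0]
T=T[(abs(T[:,0])<.03)&(T[:,1]>.03)&(T[:,1]<.09)&(T[:,2]<.022)]
for a in np.arange(-.05,.03,.005):
    s=T[(T[:,2]>=a)&(T[:,2]<a+.005)]
    if len(s): print('w',round(a,3),len(s),'y',s[:,1].min().round(3),s[:,1].max().round(3),'x',s[:,0].min().round(3),s[:,0].max().round(3))
```

```text
-0.13 9 [-0.038  0.033] inner 0.031
-0.125 8 [-0.037  0.035] inner 0.031
-0.12 8 [-0.037  0.033] inner 0.031
-0.115 9 [-0.038  0.035] inner 0.032
-0.11 7 [-0.038  0.031] inner 0.031
-0.105 3 [-0.035  0.036] inner 0.035
-0.1 23 [-0.066  0.064] inner 0.03
-0.095 88 [-0.068  0.067] inner 0.031
-0.09 53 [-0.069  0.066] inner 0.03
-0.085 50 [-0.07   0.068] inner 0.03
-0.08 33 [-0.07   0.069] inner 0.031
-0.075 23 [-0.071  0.068] inner 0.031
-0.07 26 [-0.072  0.071] inner 0.031
-0.065 26 [-0.071  0.07 ] inner 0.03
-0.06 53 [-0.072  0.07 ] inner 0.031
-0.055 46 [-0.073  0.073] inner 0.03
-0.05 46 [-0.074  0.071] inner 0.031
-0.045 70 [-0.074  0.071] inner 0.036
-0.04 38 [-0.071  0.074] inner 0.039
-0.035 18 [-0.059  0.062] inner 0.044
-0.03 13 [-0.056  0.055] inner 0.043
-0.025 15 [-0.055  0.054] inner 0.042
-0.02 13 [-0.056  0.056] inner 0.043
-0.015 18 [-0.088  0.055] inner 0.042
-0.01 56 [-0.09   0.057] inner 0.032
-0.005 54 [-0.09   0.053] inner 0.031
0.0 33 [-0.089  0.051] inner 0.031
0.005 27 [-0.09   0.048] inner 0.03
0.01 16 [-0.088 -0.03 ] inner 0.03
0.015 21 [-0.089 -0.031] inner 0.031
0.02 19 [-0.088 -0.03 ] inner 0.03
0.025 22 [-0.09  -0.031] inner 0.031
w -0.05 1459 y 0.032 0.068 x -0.002 0.017
w -0.045 2820 y 0.038 0.072 x -0.006 0.014
w -0.04 1201 y 0.04 0.073 x 0.005 0.014
w -0.035 341 y 0.044 0.07 x 0.006 0.014
w -0.03 563 y 0.043 0.055 x -0.0 0.012
w -0.025 479 y 0.043 0.058 x -0.008 0.012
w -0.02 565 y 0.043 0.058 x -0.011 0.012
w -0.015 514 y 0.043 0.057 x -0.012 0.012
w -0.01 442 y 0.043 0.057 x -0.011 0.011
w -0.005 405 y 0.043 0.058 x -0.011 0.012
w -0.0 333 y 0.043 0.056 x -0.011 0.011
w 0.005 149 y 0.043 0.049 x -0.011 0.011
w 0.01 3 y 0.044 0.044 x -0.004 0.001
```

Pressing with the open fingertip alone is marginal. The knuckle step behind it (60–73 mm off the axis, about 37 mm above the TCP) can bear on the paddle's free end with the tool upright and well clear of the bar.

carry_out(deltas=[[0,0,0.17,0,1],[0,0,0.34,0,1],[0,0.1,0.34,0,1],[0,0.2,0.34,0,1],[0,0.2,0.34,0,1]])

```text
clock: 4.53
position: [0.4477, 0.0551, 0.0847]
ee_rot: [0.707, 0.707, 0.001, 0.001]
ft_force: [0.2, -0.2, -0.0]
grip_width: 1.0
grasp_force: 0.0
```

```bash
cat > look.py <<'E'
from h import *
import sys
o=manip.get_obs(); print(np.round(o['position'],4),np.round(o['ft_force'],1))
w=camera("wrist");cv2.imwrite(f'pics/{sys.argv[1]}.png',cv2.resize(w['img'][:,:,::-1],(768,576)))
P=cloud(w);m=w['depth']>0
q=P[m&(P[...,0]>.515)&(P[...,0]<.555)&(P[...,1]>.068)&(P[...,1]<.09)&(P[...,2]>.03)&(P[...,2]<.12)]
if len(q)>50: k=np.polyfit(q[:,0],q[:,2],1); print('paddle above level',-np.arctan(k[0]),len(q),'edge x',q[:,0].min())
E
python3 look.py w3
```

```text
[0.4477 0.0551 0.0847] [ 0.2 -0.2 -0. ]
paddle above level 0.3324304554021373 2822 edge x 0.5150025521883088
```

View pics/w3.png

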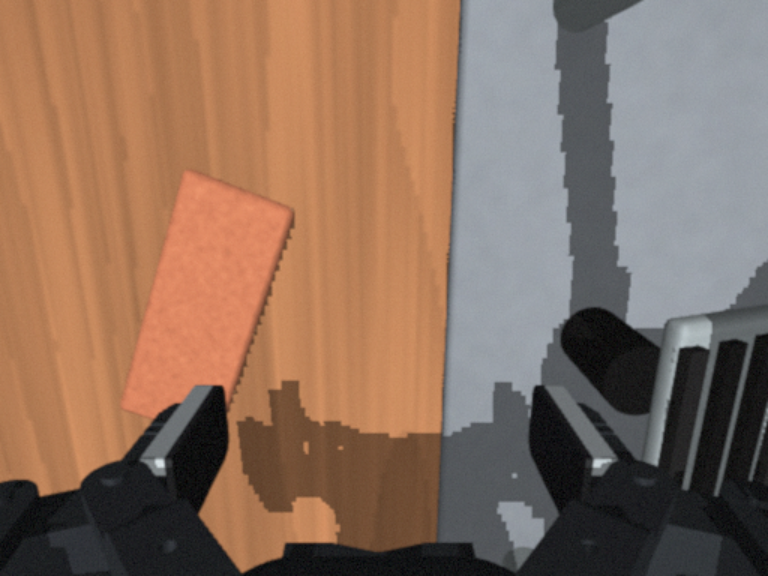

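The picture shows the paddle edge (column about 660) just beyond the finger (575,420) and under the knuckle (640,480), as planned. I'll press gently first.

carry_out(deltas=[[0,0,0.04,0,1],[0,-0.01,0.08,0,1],[0,-0.015,0.12,0,1],[0,-0.02,0.16,0,1],[0,-0.02,0.16,0,1]])

```text
clock: 5.2
position: [0.4405, 0.0548, 0.0585]
ee_rot: [0.707, 0.707, -0.002, -0.002]
ft_force: [-11.0, 0.9, 6.7]
grip_width: 1.002
grasp_force: 5.6
```

```bash
python3 look.py w4
```

```text
[0.4405 0.0548 0.0585] [-11.    0.9   6.7]
paddle above level -0.33063826958022063 411 edge x 0.5150017966308731
```

Run:
```python
from h import *
w=camera("wrist");a=cv2.resize(w['img'][170:384,330:512,::-1],(400,470))
s=camera("scene");b=cv2.resize(s['img'][145:225,195:275,::-1],(400,470),interpolation=cv2.INTER_CUBIC)
cv2.imwrite('pics/w5.png',np.hstack([a,b]))
for n,c in(('w',w),('s',s)):
    P=cloud(c);m=c['depth']>0
    for y0 in(.02,.075):
        for x0 in np.arange(.5,.575,.01):
            q=P[m&(P[...,0]>x0)&(P[...,0]<x0+.01)&(P[...,1]>y0)&(P[...,1]<y0+.015)&(P[...,2]>.03)&(P[...,2]<.125)]
            if len(q)>5: print(n,y0,x0.round(3),len(q),np.median(q[:,2]).round(4))
```

```text
w 0.075 0.5 1694 0.0919
w 0.075 0.51 574 0.0896
s 0.02 0.5 9 0.0922
s 0.02 0.51 15 0.0896
s 0.02 0.52 16 0.0885
s 0.02 0.53 17 0.0846
s 0.02 0.54 8 0.0837
s 0.075 0.5 8 0.0918
s 0.075 0.51 18 0.0903
s 0.075 0.52 13 0.0878
```

View pics/w5.png

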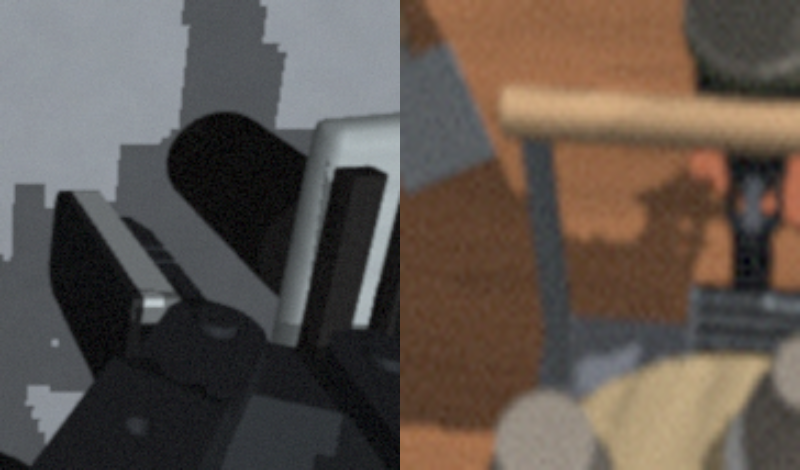

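Picture w5: the paddle edge (290,250) has gone down, but it bears on the outer flank of the knuckle near (265,340), hence the sideways force. I'll ease up, shift a little forward and press again.

carry_out(deltas=[[0,0,-0.1,0,1],[0,0.04,-0.1,0,1],[0,0.05,-0.1,0,1],[0,0.05,-0.05,0,1],[0,0.05,0,0,1],[0,0.045,0.05,0,1],[0,0.045,0.05,0,1]])

```text
clock: 6.22
position: [0.4449, 0.0547, 0.0502]
ee_rot: [0.707, 0.708, -0.004, -0.004]
ft_force: [-21.1, 1.4, 7.7]
grip_width: 1.0
grasp_force: 10.1
```

carry_out(deltas=[[0,0,-0.08,0,1],[0,-0.06,-0.08,0,1],[0,-0.08,-0.08,0,1],[0,-0.085,-0.04,0,1],[0,-0.09,0,0,1],[0,-0.09,0,0,1]])

```text
clock: 6.98
position: [0.4346, 0.0548, 0.0511]
ee_rot: [0.707, 0.707, -0.002, -0.001]
ft_force: [-9.1, 0.1, 6.4]
grip_width: 1.002
grasp_force: 4.9
```

```bash
cat > edge.py <<'E'
from h import *
o=manip.get_obs(); p=o['position']; print(np.round(p,4),np.round(o['ft_force'],1))
for n in('wrist','scene','top'):
    c=camera(n);P=cloud(c);m=c['depth']>0
    if n=='wrist':
        for a in(.075,.08,.085):
            q=P[m&(P[...,0]>.49)&(P[...,0]<.53)&(P[...,1]>a)&(P[...,1]<a+.005)&(P[...,2]>.03)&(P[...,2]<.12)]
            if len(q): i=q[:,0]<q[:,0].min()+.004; print('edge rel axis',q[:,0].min().round(4)-p[0].round(4),'z-TCP',(np.median(q[i,2])-p[2]).round(4))
    else:
        q=P[m&(P[...,0]>.505)&(P[...,0]<.57)&(P[...,1]>.018)&(P[...,1]<.036)&(P[...,2]>.03)&(P[...,2]<.12)]
        if len(q)>10: print(n,'paddle up by',-np.polyfit(q[:,0],q[:,2],1)[0],len(q),q[:,0].min())
        img=c['img'].astype(int);r=np.hypot(P[...,0]-.717,P[...,1]-.055)
        m=m&(r<.15)&(P[...,2]>.125)&(P[...,2]<.145)&(img.min(-1)>150)&(img.max(-1)-img.min(-1)<25)
        k,l,st,ce=cv2.connectedComponentsWithStats(m.astype(np.uint8)); i=1+st[1:,4].argmax(); q=P[l==i].mean(0)
        d=q[:2]-[.717,.055]; print(n,'wheel',(np.arctan2(d[1],d[0])%(2*np.pi)-np.pi).round(3),'r',np.hypot(*d).round(3),st[i,4])
E
python3 edge.py
```

```text
[0.4346 0.0548 0.0511] [-9.1  0.1  6.4]
edge rel axis 0.0685 z-TCP 0.0351
edge rel axis 0.06820000000000004 z-TCP 0.0342
edge rel axis 0.0686 z-TCP 0.0335
scene paddle up by 0.17945143419440596 71 0.5056366877397888
scene wheel -1.805 r 0.1 902
top wheel -1.785 r 0.098 473
```

carry_out(deltas=[[0,0,0.03,0,1],[0,-0.005,0.06,0,1],[0,-0.005,0.09,0,1],[0,-0.01,0.12,0,1],[0,-0.01,0.135,0,1],[0,-0.01,0.135,0,1]])

```text
clock: 7.88
position: [0.432, 0.0548, 0.0307]
ee_rot: [0.707, 0.708, -0.002, -0.002]
ft_force: [-14.0, 1.3, 7.6]
grip_width: 0.997
grasp_force: 6.9
```

```bash
python3 edge.py
```

```text
[0.432  0.0548 0.0307] [-14.    1.3   7.6]
edge rel axis 0.06860000000000005 z-TCP 0.0357
edge rel axis 0.0681 z-TCP 0.0348
edge rel axis 0.06860000000000005 z-TCP 0.0337
scene paddle up by -0.003458762990936243 41 0.5052608200903218
scene wheel -1.629 r 0.1 884
top wheel -1.607 r 0.099 481
```

carry_out(deltas=[[0,0,0.015,0,1],[0,0,0.03,0,1],[0,0,0.03,0,1]])

```text
clock: 8.4
position: [0.4319, 0.0548, 0.0263]
ee_rot: [0.707, 0.708, -0.002, -0.002]
ft_force: [-14.9, 1.6, 10.7]
grip_width: 1.001
grasp_force: 8.2
```

```bash
python3 edge.py
```

```text
[0.4319 0.0548 0.0263] [-14.9   1.6  10.7]
edge rel axis 0.06859999999999994 z-TCP 0.0357
edge rel axis 0.06859999999999994 z-TCP 0.0348
edge rel axis 0.06859999999999994 z-TCP 0.0337
scene paddle up by -0.032985195833106225 26 0.5054536858295205
scene wheel -1.569 r 0.1 872
top wheel -1.542 r 0.099 481
```

Stroke 1 is complete (wheel about -1.55, paddle level). Next are full let-up and press cycles, watching the wheel.

carry_out(deltas=[[0,0.02,-0.17,0,1],[0,0.06,-0.35,0,1],[0,0.06,-0.35,0,1],[0,0.06,-0.35,0,1],[0,0.06,-0.28,0,1],[0,0.045,-0.23,0,1],[0,0.03,-0.18,0,1],[0,0.01,-0.13,0,1],[0,0,-0.08,0,1],[0,0,-0.04,0,1],[0,0,0,0,1],[0,0,0,0,1],[0,0,0,0,1]])

```text
clock: 10.18
position: [0.4353, 0.0549, 0.0271]
ee_rot: [0.707, 0.707, 0.0, 0.0]
ft_force: [-1.0, -0.0, 11.0]
grip_width: 1.001
grasp_force: 4.9
```

```bash
python3 edge.py
```

```text
[0.4353 0.0549 0.0271] [-1. -0. 11.]
edge rel axis 0.06499999999999995 z-TCP 0.0353
edge rel axis 0.06479999999999997 z-TCP 0.0353
edge rel axis 0.06499999999999995 z-TCP 0.0339
scene paddle up by -0.07524471926515425 43 0.5060489716544635
scene wheel -1.029 r 0.1 809
top wheel -1.005 r 0.1 493
```

carry_out(deltas=[[0,0.02,-0.17,0,1],[0,0.06,-0.35,0,1],[0,0.06,-0.35,0,1],[0,0.06,-0.35,0,1],[0,0.06,-0.28,0,1],[0,0.045,-0.23,0,1],[0,0.03,-0.18,0,1],[0,0.01,-0.13,0,1],[0,0,-0.08,0,1],[0,0,-0.04,0,1],[0,0,0,0,1],[0,0,0,0,1],[0,0,0,0,1]])

```text
clock: 11.95
position: [0.435, 0.0548, 0.0269]
ee_rot: [0.707, 0.707, 0.0, 0.0]
ft_force: [-2.2, -0.0, 10.8]
grip_width: 1.002
grasp_force: 5.1
```

```bash
python3 edge.py
```

```text
[0.435  0.0548 0.0269] [-2.2 -0.  10.8]
edge rel axis 0.06560000000000005 z-TCP 0.0356
edge rel axis 0.065 z-TCP 0.0353
edge rel axis 0.06539999999999996 z-TCP 0.0342
scene paddle up by -0.07945104905596648 43 0.5059864097175102
scene wheel -0.501 r 0.1 765
top wheel -0.48 r 0.102 499
```

carry_out(deltas=[[0,0.02,-0.17,0,1],[0,0.06,-0.35,0,1],[0,0.06,-0.35,0,1],[0,0.06,-0.35,0,1],[0,0.06,-0.28,0,1],[0,0.045,-0.23,0,1],[0,0.03,-0.18,0,1],[0,0.01,-0.13,0,1],[0,0,-0.08,0,1],[0,0,-0.04,0,1],[0,0,0,0,1],[0,0,0,0,1],[0,0,0,0,1]])

```text
clock: 13.72
position: [0.4349, 0.0548, 0.0268]
ee_rot: [0.707, 0.707, -0.0, 0.0]
ft_force: [-2.3, -0.4, 10.4]
grip_width: 1.003
grasp_force: 5.3
```

```bash
python3 edge.py
```

```text
[0.4349 0.0548 0.0268] [-2.3 -0.4 10.4]
edge rel axis 0.06559999999999994 z-TCP 0.0355
edge rel axis 0.06519999999999998 z-TCP 0.0354
edge rel axis 0.06519999999999998 z-TCP 0.0342
scene paddle up by -0.08998386889712806 45 0.5050432078963681
scene wheel 0.021 r 0.099 737
top wheel 0.034 r 0.102 499
```

The empty bat is at the front (wheel about 0.03). I'll let the paddle up and retreat.

carry_out(deltas=[[0,0.02,-0.17,0,1],[0,0.05,-0.35,0,1],[0,0.05,-0.35,0,1],[0,-0.18,-0.35,0,1],[0,-0.18,-0.6,0,1],[0,-0.18,-1,0,1],[0,-0.18,-1,0,1]])

```text
clock: 14.75
position: [0.4093, 0.0555, 0.1796]
ee_rot: [0.707, 0.708, 0.002, 0.0]
ft_force: [0.1, 0.8, -0.5]
grip_width: 1.003
grasp_force: 0.0
```

carry_out(deltas=[[-0.3,0,-0.3,0,1],[-0.7,0,-0.3,0,1],[-1,0.1,-0.3,0,1],[-1,0.2,-0.3,0,1],[-1,0.2,-0.3,0,1]])

```text
clock: 15.38
position: [0.4377, -0.095, 0.2207]
ee_rot: [0.707, 0.707, -0.002, -0.0]
ft_force: [-0.7, -0.3, -0.5]
grip_width: 0.999
grasp_force: 0.0
```

carry_out(deltas=[[-0.3,0.2,0,0,1],[-0.7,0.4,0,0,1],[-1,0.6,0,0,1],[-1,0.6,0,0,1],[-1,0.6,0,0,1]])

```text
clock: 16.0
position: [0.5272, -0.2444, 0.2211]
ee_rot: [0.707, 0.707, -0.001, -0.001]
ft_force: [0.1, 0.1, 0.7]
grip_width: 1.0
grasp_force: 0.0
```

```bash
python3 edge.py
python3 - <<'E'
from h import *
from scipy.optimize import least_squares
o=manip.get_obs(); print(o['clock'],o['position'],o['ee_rot'].round(3))
for n in('scene','top','wrist'):
    c=camera(n)
    print(n,[(np.round(b['position'],3).tolist(),round(b['conf'],2)) for b in boxes_of('vase_center',c)][:4])
    P=cloud(c);s=P[(c['depth']>0)&(np.hypot(P[...,0]-.549,P[...,1]+.314)<.045)&(P[...,2]>.066)&(P[...,2]<.118)]
    if len(s)>20:
        t=s[s[:,2]>.105]; print('vase',cv2.minEnclosingCircle(t[:,:2].astype(np.float32)),len(t), np.median(t[:,2]))
    if n!='wrist':
        m=(c['depth']>0)&(P[...,0]>.51)&(P[...,0]<.57)&(abs(P[...,1]-.055)<.036)&(P[...,2]>.05)&(P[...,2]<.12);q=P[m];print('paddle',np.polyfit(q[:,0],q[:,2],1)[0] if len(q)>9 else '',len(q))
E
```

```text
[ 0.5272 -0.2444  0.2211] [0.1 0.1 0.7]
scene paddle up by 0.35602888974651886 85 0.511295862870736
scene wheel 0.022 r 0.1 737
top paddle up by 0.3469674317078164 42 0.5094744884042153
top wheel 0.033 r 0.102 500
16.15 [ 0.5279522  -0.2434903   0.22277652] [ 0.706  0.708  0.001 -0.   ]
scene [([0.562, -0.422, 0.039], 0.68), ([0.45, -0.292, 0.03], 0.65), ([0.559, -0.304, 0.06], 0.59), ([0.741, 0.062, 0.131], 0.48)]
vase ((0.5504546165466309, -0.3142959475517273), 0.022033656015992165) 138 0.10887224930792094
paddle -0.38055187175698174 334
top [([0.55, -0.422, 0.044], 0.6)]
paddle -0.3787718580031351 157
wrist [([0.542, -0.3, 0.085], 0.79), ([0.552, -0.419, 0.037], 0.79), ([0.448, -0.297, 0.05], 0.76)]
vase ((0.548419713973999, -0.314197301864624), 0.021125201135873795) 2054 0.10989528639665677
```

carry_out(deltas=[[-0.465,0.143,0,0,1],[-0.465,0.143,0,0,1],[-0.465,0.143,0.3,0,1],[-0.465,0.143,0.6,0,1],[-0.465,0.143,0.8,0,1],[-0.465,0.143,0.89,0,1],[-0.465,0.143,0.89,0,1]])

```text
clock: 17.32
position: [0.5495, -0.3146, 0.089]
ee_rot: [0.707, 0.707, -0.0, -0.0]
ft_force: [0.4, -0.7, 0.4]
grip_width: 1.001
grasp_force: 0.0
```

carry_out(deltas=[[0,0,0,0,0.3],[0,0,0,0,0],[0,0,0,0,-0.5],[0,0,0,0,-0.5],[0,0,0,0,-0.5],[0,0,0,0,-0.5]], force=40)

```text
clock: 18.08
position: [0.5497, -0.3153, 0.0901]
ee_rot: [0.707, 0.707, 0.0, 0.0]
ft_force: [-2.0, 0.7, 6.1]
grip_width: 0.487
grasp_force: 39.9
```

carry_out(deltas=[[0,0,-0.05,0,-0.5],[0,0,-0.15,0,-0.5],[0,0,-0.4,0,-0.5],[0,0,-0.7,0,-0.5],[0,0,-1,0,-0.5],[0,0,-1,0,-0.5]])

```text
clock: 18.82
position: [0.5505, -0.3162, 0.2435]
ee_rot: [0.707, 0.707, 0.001, 0.003]
ft_force: [-0.1, -0.9, -5.1]
grip_width: 0.489
grasp_force: 41.8
```

carry_out(deltas=[[0,0.1,-0.2,0,-0.5],[0.2,0.25,-0.5,0,-0.5],[0.5,0.45,-0.8,0,-0.5],[0.8,0.45,-0.85,0,-0.5],[1,0.45,-0.85,0,-0.5],[1,0.45,-0.85,0,-0.5]])

```text
clock: 19.58
position: [0.6176, -0.1611, 0.3655]
ee_rot: [0.705, 0.709, 0.0, -0.001]
ft_force: [0.6, -0.4, -4.5]
grip_width: 0.488
grasp_force: 41.6
```

carry_out(deltas=[[0.2,0,0,0,-0.5],[0.5,0,0,0,-0.5],[0.8,0,0,0,-0.5],[1,0,0,0,-0.5],[1,0,0,0,-0.5]])

```text
clock: 20.2
position: [0.6168, -0.0122, 0.3654]
ee_rot: [0.706, 0.709, -0.0, -0.001]
ft_force: [0.9, -1.2, -4.6]
grip_width: 0.483
grasp_force: 41.7
```

```bash
python3 edge.py
python3 - <<'E'
from h import *
o=manip.get_obs(); p=o['position'];print(o['clock'],p,o['ee_rot'].round(3),o['ft_force'],o['grip_width'],o['joint_pos'].round(2))
for n in('scene','top'):
    c=camera(n);P=cloud(c);img=c['img'].astype(int)
    r=np.hypot(P[...,0]-.717,P[...,1]-.055)
    m=(c['depth']>0)&(r<.15)&(P[...,2]>.125)&(P[...,2]<.145)&(img.min(-1)>150)&(img.max(-1)-img.min(-1)<25)
    k,l,st,ce=cv2.connectedComponentsWithStats(m.astype(np.uint8)); i=1+st[1:,4].argmax();q=P[l==i]
    print(n,'bat',cv2.minEnclosingCircle(q[:,:2].astype(np.float32)),st[i,4])
    if n=='scene':
        cv2.imwrite('pics/s7.png',cv2.resize(c['img'][60:320,150:360,::-1],(480,594)))
        s=P[(c['depth']>0)&(np.hypot(P[...,0]-p[0],P[...,1]-p[1])<.05)&(P[...,2]<p[2]-.02)&(P[...,2]>p[2]-.1)]; print('vase',len(s),s.min(0) if len(s) else '')
E
```

```text
[ 0.6168 -0.0122  0.3654] [ 0.9 -1.2 -4.6]
edge rel axis -0.10599999999999998 z-TCP -0.2565
edge rel axis -0.1049 z-TCP -0.2567
edge rel axis -0.10599999999999998 z-TCP -0.2586
scene paddle up by 0.3380459293238812 82 0.5113238986130565
scene wheel 0.021 r 0.099 743
top wheel -1.297 r 0.119 92
20.35 [ 0.61654811 -0.01657656  0.36619101] [ 0.708  0.707 -0.     0.   ] [-0.14309537 -0.32632681 -4.88118944] 0.4895997797102977 [-0.72  0.38  0.93  1.33 -0.3   1.58  0.17]
scene bat ((0.6139964461326599, 0.05430828034877777), 0.048355601727962494) 741
vase 410 [ 0.5956943  -0.04815786  0.27940661]
top bat ((0.6966921091079712, 0.1646721512079239), 0.038847651332616806) 91
```

View pics/s7.png

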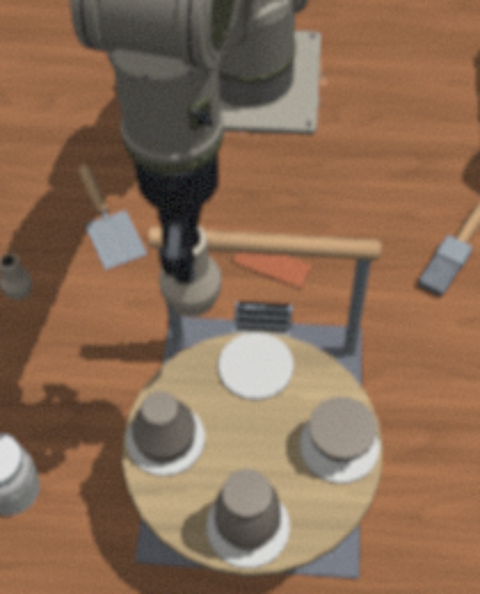

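The picture shows the vase held upright at about (190,280), with the empty bat at the front at (256,365) and the paddle up at (263,317).

carry_out(deltas=[[0.2,0,0,0,-0.5],[0.46,0,0,0,-0.5],[0.46,0,0.1,0,-0.5],[0.46,0,0.35,0,-0.5],[0.46,0,0.6,0,-0.5],[0.46,0,0.8,0,-0.5],[0.46,0,0.89,0,-0.5],[0.46,0,0.89,0,-0.5]])

```text
clock: 21.45
position: [0.6166, 0.0534, 0.2328]
ee_rot: [0.707, 0.707, -0.0, -0.0]
ft_force: [-0.0, -0.2, -4.1]
grip_width: 0.488
grasp_force: 41.7
```

carry_out(deltas=[[0,0,0.015,0,-0.5],[0,0,0.03,0,-0.5],[0,0,0.045,0,-0.5],[0,0,0.045,0,-0.5]])

```text
clock: 21.95
position: [0.6168, 0.0542, 0.2263]
ee_rot: [0.707, 0.707, 0.0, -0.0]
ft_force: [-0.3, 0.4, -4.4]
grip_width: 0.481
grasp_force: 41.8
```

carry_out(deltas=[[0,0,0.008,0,-0.5],[0,0,0.016,0,-0.5],[0,0,0.016,0,-0.5]])

```text
clock: 22.32
position: [0.617, 0.054, 0.2252]
ee_rot: [0.707, 0.707, 0.001, -0.0]
ft_force: [-3.7, 0.1, 6.7]
grip_width: 0.483
grasp_force: 43.1
```

Contact is made, so I'll open gradually and retreat upward.

carry_out(deltas=[[0,0,-0.005,0,0.0],[0,0,-0.005,0,0.1],[0,0,-0.005,0,0.3],[0,0,-0.005,0,0.5],[0,0,-0.005,0,0.5],[0,0,-0.05,0,0.5],[0,0,-0.2,0,0.5],[0,0,-0.5,0,0.5],[0,0,-0.9,0,0.5],[0,0,-0.9,0,0.5]])

```text
clock: 23.58
position: [0.6182, 0.0534, 0.3641]
ee_rot: [0.707, 0.707, 0.003, 0.002]
ft_force: [0.7, -0.1, -0.8]
grip_width: 0.751
grasp_force: 0.0
```

Run:
```python
from h import *
o=manip.get_obs(); print(o['clock'],o['position'],o['ft_force'])
for n in('scene','wrist'):
    c=camera(n);P=cloud(c);d=c['depth']>0
    s=P[d&(np.hypot(P[...,0]-.617,P[...,1]-.054)<.06)&(P[...,2]>.238)&(P[...,2]<.252)]
    if len(s)>5: print(n,'rim',cv2.minEnclosingCircle(s[:,:2].astype(np.float32)),s[:,2].max(),len(s))
    if n=='scene':
        cv2.imwrite('pics/s8.png',cv2.resize(c['img'][60:320,150:360,::-1],(480,594)))
        q=P[d&(P[...,0]>.51)&(P[...,0]<.57)&(abs(P[...,1]-.055)<.036)&(P[...,2]>.05)&(P[...,2]<.12)];print('paddle',np.polyfit(q[:,0],q[:,2],1)[0] if len(q)>9 else '')
```

```text
23.575 [0.61824539 0.05338093 0.36405232] [ 0.66195189 -0.0773325  -0.79852884]
scene rim ((0.6171567440032959, 0.054284799844026566), 0.02147752046585083) 0.24903226754851904 191
paddle -0.347641138560086
wrist rim ((0.6167211532592773, 0.054262854158878326), 0.021052272990345955) 0.2473278995692425 2496
```

View pics/s8.png

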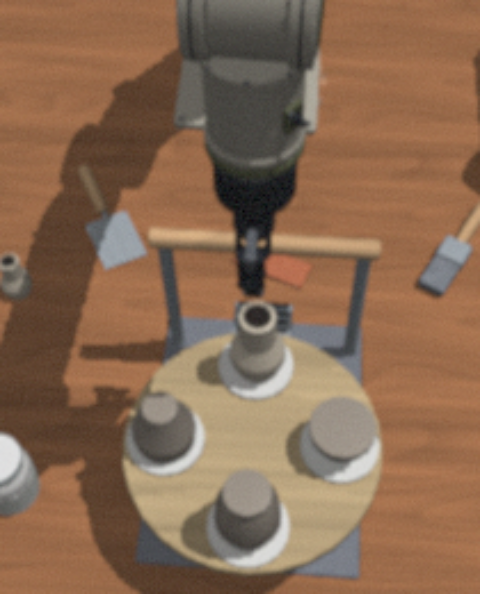

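The picture shows the vase upright in the middle of the front bat, around (257,345), with the gripper clear above it and the paddle up. Its rim measures 0.617, 0.054, within a few millimetres of the bat's centre.

```bash
python3 -c "
from h import *
print(ticket.hand_in())"
```

```text
the job is handed in; nothing more can be done
None
```

I brought the empty bat to the front in 4 paddle strokes, set the vase upright on it within a few millimetres of its centre, left the paddle up, and handed the job in at about 24 s; the hand-in returned no verdict. The moves offered no tilt, so I pressed the paddle with the open gripper's knuckle on its free end, not with leaning fingertips on the pad.

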